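# Put the brew bar back in order after a tasting

### The arm

A 7-joint arm with a two-finger parallel gripper is mounted at the origin on the work surface. World frame = base frame: x ahead of the robot, y to its left, z up, the work surface at z = 0. Lengths are in m, angles in rad, forces in N, time in s.
With the tool pointing down it reaches from about 0.425 to 0.875 m from the base axis. Payload 4.7 kg.
Tool frame: the origin (TCP) lies at the very end of the fingers, on their centre line; the grasp point (between the pads) lies 19 mm behind it; z points along the fingers, y is the direction in which the jaws open and shut (so a half turn about z gives the same grasp; the last joint's range is limited). The gripper opens to 87 mm and grips with 3 to 60 N. Pads are 19 mm wide; open, the fingers measure 117 mm over their backs; the gripper's body (75 mm by 190 mm) begins 51 mm behind the grasp point.
Start: joints at [1.231, 0.321, -0.07, 1.45, 0.023, 1.371, -0.057], TCP at [0.225, -0.61, 0.223] pointing down, gripper open.
Joint ranges: [-2.86, 2.86], [-0.3, 2.09], [-1.38, 1.24], [0.06, 2.45], [-1.56, 4.7], [0.09, 2.05], [-2.69, 2.69]. Speed limits (rad/s): [2.57, 2.57, 3.14, 3.14, 3.14, 3.14, 3.14].

### API

Orientations are given as a rotation vector (axis times angle).
In Python, from bench import ctrl gives the robot as it stands. The module is installed in compiled form; this text tells all that it offers.
- The arm moves only by the tool move_arm, never from a script. Its arguments are lists of equal length, an entry for each row: "dp": the shift along the tool's x, y, z in units of 30 mm (1.0 is 30 mm), a list of three; "turn": the turn about the tool's z in units of 5 degrees (1.0 is 5 degrees); "jaw": the opening, from -1 (shut) to 1 (fully open). A call has 1 to 5 rows; each row is the pose to reach, as a shift and turn from the pose commanded when the call began, along the tool's axes at that moment; what a row does not reach only later rows make up. A row lasts 1/10 s, in which the tool goes at most 50 mm and 8.59 degrees, less where a joint would pass 70% of its speed; a pose out of reach is approached as far as the arm can. A call with a gripper value outside its range is refused whole. The fingers move at their own pace and stop on an object; "grip_force" is the grip in N (left out, the last holds). Time passes only in rows, so rows that repeat a pose let the fingers close. It gives the time, the measured TCP pose, the force and the opening at its end, in the units of the state.
- ctrl.get_state(): the state, without advancing time (a new reading comes with each control period).
- ctrl.get_image(name): name is "side" or "top"; returns the picture (400x640x3 uint8, red, green, blue); there is no depth.
- ctrl.camera_info(name): a dict with "intrinsics" (3x3 intrinsics, pixels), "dist" ([k1, k2, p1, p2, k3] as OpenCV has them; the pictures are not rectified), "extrinsics" (4x4, takes a point from world to camera coordinates). Camera axes: x right, y up, looking along -z (the intrinsics and any distortion apply to the point x, -y, -z); pixel columns grow to the right and rows downward; lengths in m; the calibration is good to about 2 mm. A picture is of the moment at which its call begins. camera_info takes no time and is no camera call.
- ctrl.close_job(): hands the job in, once; it reports no verdict.
Trained networks look in the newest picture that a camera, given by its name, has taken for a name from the list of things; names that differ only in an ending like _2 or _b are one class to them, and where a whole thing is asked for, a point or a joint stands for the part that bears it (a point fixed in the world has none). Each returns a list of dicts, best first, with "confidence" (0 to 1); they miss things now and then, are a little off and sometimes report something else, mostly with a low value. They report only what shows in the picture. A call takes as long as a camera call. They do not tell look-alikes from the thing itself.
- ctrl.look_for(camera, target): "rect" ([centre column, centre row, width, height] in pixels, round what is visible of it).
- ctrl.masks_of(camera, target): "region" (400x640 bool, what is visible of it) and "rect" ([centre column, centre row, width, height] in pixels, round what is visible of it).
The state is a dict: "time": time; "joint_positions": joint angles; "qd": joint speeds; "joint_torque": joint torques, N m; "position": TCP position; "tool_rot": TCP orientation; "ft_force": force on the tool from outside, world axes, zero at the start; "torque": the same for the moment, N m; "grip_width": opening from 0.0 (shut) to 1.0 (fully open).
Only numpy, scipy, OpenCV 4.12 (cv2) and the standard library are available. Lean on these libraries where they do the work, as an engineer would, in place of code of your own. Each camera call takes 0.05 s, during which the arm holds its last target. There are 200 camera calls.

### The job

Put the washed things that lie mixed on the coffee counter back where each kind belongs: both cups standing upright side by side in the bamboo cup tray, both scoops lying level, open side up and lengthwise on the floor of the grey scoop tray, and the loose bean tin upright in the gap between the two tins in the dark tin rack. Leave those two tins standing where they are, and set the cups down without dropping them. The order is yours.

Things in the scene. Friction and masses are not known exactly. Their poses are not given: they have to be found in the camera images.
- cup_a: A stoneware tasting cup without handle, brown, standing open side up: 68 mm tall, 62 mm across the rim, narrowing to 57 mm across 10 mm above its foot and 49 mm at the foot, wall 3.5 mm. Origin: centre of its underside; z up its axis. About 130 g.
- cup_b: Another, identical stoneware tasting cup without handle, brown, standing open side up: 68 mm tall, 62 mm across the rim, narrowing to 57 mm across 10 mm above its foot and 49 mm at the foot, wall 3.5 mm. Origin: centre of its underside; z up its axis. About 130 g.
- scoop_a: A steel coffee scoop standing level: flat-bottomed open bowl 40 mm across, 32 mm tall; straight level handle 12 mm wide, 6 mm thick, 26 to 32 mm above the underside, ending 83 mm from the bowl's axis. Centre of mass about 5 mm from the axis towards the handle; about 50 g. Origin: centre of the bowl's underside; x along the handle to its end, z up.
- scoop_b: Another, identical steel coffee scoop standing level: flat-bottomed open bowl 40 mm across, 32 mm tall; straight level handle 12 mm wide, 6 mm thick, 26 to 32 mm above the underside, ending 83 mm from the bowl's axis. Centre of mass about 5 mm from the axis towards the handle; about 50 g. Origin: centre of the bowl's underside; x along the handle to its end, z up.
- tin: The loose tin, standing on the counter at the start: closed round bean tin, black with a flat steel lid, 58 mm across, 90 mm tall, straight sides. Origin: centre of its underside; z up. About 200 g.
- tin_left: A loose closed round bean tin, black with a flat steel lid, 58 mm across, 90 mm tall, straight sides. Origin: centre of its underside; z up. It already stands in the tin rack, about 67 mm from the rack's centre along the rack's +y; to be left there.
- tin_right: A loose closed round bean tin, black with a flat steel lid, 58 mm across, 90 mm tall, straight sides. Origin: centre of its underside; z up. It already stands in the tin rack, about 67 mm from the rack's centre along the rack's -y; to be left there. Between these two tins is the gap, 76 mm wide.
- cup_tray: Low pale bamboo tray for the cups, with a small hand-hold lip at each short end, empty at the start, fixed: inside 100 mm (x) by 170 mm (y, long side), floor 6 mm above the counter, walls 7 mm thick with their tops 18 mm above the counter. Origin: centre of its underside, at counter height; x across, y along its length, z up.
- scoop_tray: Low grey metal tray with a dark mat on its floor, for the scoops, empty at the start, fixed: inside 116 mm (x) by 170 mm (y, long side), floor 5 mm above the counter, walls 5 mm thick with their tops 18 mm above the counter. Origin: centre of its underside, at counter height; x across, y along its length, z up.
- tin_rack: Low dark-wood rack for one row of three bean tins, its two end places taken and the middle one empty, fixed: inside 76 mm (x) by 198 mm (y, along the row), floor 8 mm above the counter, walls 9 mm thick with their tops 24 mm above the counter. Origin: centre of its underside, at counter height, right under the middle of the gap; x across, y along the row, z up.
Mind the look-alikes: they are no part of the job. What is shaped like the cup_b but green is not meant.

How it is judged:
At the end, for the whole second after the job is handed in: Cups upright on the cup tray's floor; scoops level, open side up, on the scoop tray's floor, within 0.4 rad of lengthwise; tin upright on the rack's floor, within 14 mm of its middle each way; the other two tins upright, moved under 15 mm; upright/level within 0.12 rad; all released and at rest (x of cup_a in the frame of cup_tray between -0.025 and 0.025 m and y of cup_a in the frame of cup_tray between -0.06 and 0.06 m and z of each of cup_a, cup_b in the frame of cup_tray below 0.012 m and angle between each of cup_a, cup_b, scoop_a, scoop_b, tin, tin_left, tin_right's own z axis and vertical below 0.12 rad and linear speed of each of cup_a, cup_b, scoop_a, scoop_b, tin, tin_left, tin_right below 0.03 m/s and x of cup_b in the frame of cup_tray between -0.025 and 0.025 m and y of cup_b in the frame of cup_tray between -0.06 and 0.06 m and x of scoop_a in the frame of scoop_tray between -0.042 and 0.042 m and y of scoop_a in the frame of scoop_tray between -0.07 and 0.07 m and z of each of scoop_a, scoop_b in the frame of scoop_tray below 0.011 m and angle between the x axis of each of scoop_a, scoop_b and the y axis of scoop_tray, either way round below 0.4 rad and x of scoop_b in the frame of scoop_tray between -0.042 and 0.042 m and y of scoop_b in the frame of scoop_tray between -0.07 and 0.07 m and x of tin in the frame of tin_rack between -0.014 and 0.014 m and y of tin in the frame of tin_rack between -0.014 and 0.014 m and z of tin in the frame of tin_rack below 0.014 m and distance of each of tin_left, tin_right from where it was at the start of the episode below 0.015 m); the robot touches nothing.
It fails at once if the left tin already in the rack is shoved more than 15 mm or tipped (distance of tin_left from where it was at the start of the episode above 0.015 m or angle between tin_left's own z axis and vertical above 0.3 rad).
It fails at once if the right tin already in the rack is shoved more than 15 mm or tipped (distance of tin_right from where it was at the start of the episode above 0.015 m or angle between tin_right's own z axis and vertical above 0.3 rad).
It fails at once if a stoneware cup is dropped (falls free of the fingers faster than 0.9 m/s, a fall of about 40 mm) (linear speed of cup_a above 0.9 m/s and contact force between cup_a and the fingers below 0.05 N).
It fails at once if a stoneware cup is dropped (falls free of the fingers faster than 0.9 m/s, a fall of about 40 mm) (linear speed of cup_b above 0.9 m/s and contact force between cup_b and the fingers below 0.05 N).
It also fails if it takes over 128 s, if anything falls off the work surface, if the arm or the gripper's body presses on something with over 40 N, if the wrist force passes 120 N, or if a joint passes its speed limit or range.

## Working session

There is one attempt and no reset: what is moved stays moved. The work goes in short steps, Python scripts to look and compute and a tool call to move; the robot and the scene stay as the last step left them, time stands still between calls to the robot, and variables do not carry over. Pictures are saved under pics/ and viewed, about 12 in all and at most 16, crops included, and the job is handed in when it is done.

Besides the shell and the picture viewer there is one more tool, called after "Emit:" as name([rows], argument=value, ...), one row to a line, values as JSON. move_arm: Moves the arm, as the interface text tells. Its arguments: {"type":"object","properties":{"dp":{"type":"array","items":{"type":"array","items":{"type":"number"}}},"turn":{"type":"array","items":{"type":"number"}},"jaw":{"type":"array","items":{"type":"number"}},"grip_force":{"type":"number"}},"required":["dp","turn","jaw"]}

```bash
mkdir -p pics; ls
python3 - <<'E'
from bench import ctrl
import cv2,numpy as np
s=ctrl.get_state();print(s['time'],s['position'],s['tool_rot'],s['grip_width'])
for n in("side","top"):
    im=ctrl.get_image(n);cv2.imwrite(f"pics/{n}0.png",im[:,:,::-1])
    c=ctrl.camera_info(n);print(n,c)
E
```

```text
pics
0.0 [ 0.22495553 -0.60925245  0.22146681] [-3.09075942e+00 -5.52568622e-01  6.93122730e-04] 1.0025430626567187
side {'intrinsics': array([[399.4409001 ,   0.        , 320.5668371 ],
       [  0.        , 399.4409001 , 200.58009239],
       [  0.        ,   0.        ,   1.        ]]), 'dist': array([-0.09717165,  0.        ,  0.        ,  0.        ,  0.        ]), 'extrinsics': array([[-0.83195393, -0.55475009,  0.0102464 ,  0.37943619],
       [ 0.26797741, -0.38557591,  0.88290391, -0.17918457],
       [-0.48584026,  0.73728119,  0.46944189, -0.93934932],
       [ 0.        ,  0.        ,  0.        ,  1.        ]])}
top {'intrinsics': array([[403.68002458,   0.        , 321.77641531],
       [  0.        , 403.68002458, 202.10627864],
       [  0.        ,   0.        ,   1.        ]]), 'dist': array([0.00621514, 0.        , 0.        , 0.        , 0.        ]), 'extrinsics': array([[ 0.00397232, -0.99970618, -0.02391178,  0.01463584],
       [ 0.99742479,  0.00224864,  0.0716849 , -0.47987582],
       [-0.07161006, -0.02413496,  0.99714066, -0.98759547],
       [ 0.        ,  0.        ,  0.        ,  1.        ]])}
```

View pics/top0.png

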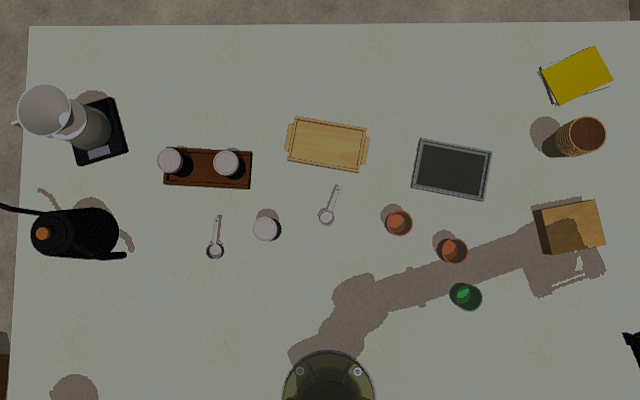

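View pics/side0.png

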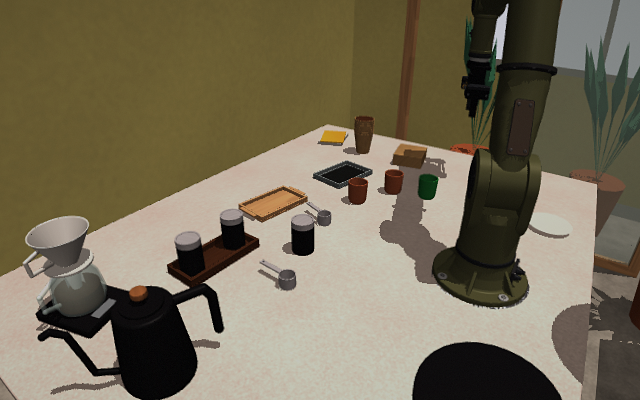

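```bash
cat > h.py <<'E'
from bench import ctrl
import cv2,numpy as np
from scipy.optimize import minimize
def cyl(rz): # list of (r,z) -> points
    a=np.linspace(0,2*np.pi,40,endpoint=False)
    return np.vstack([np.c_[r*np.cos(a),r*np.sin(a),0*a+z] for r,z in rz])
def box(x0,x1,y0,y1,z0,z1): return np.array([[x,y,z] for x in(x0,x1) for y in(y0,y1) for z in(z0,z1)],float)
CUP=[cyl([(.0245,0),(.0285,.01),(.031,.068)])]
TIN=[cyl([(.029,0),(.029,.09)])]
SCOOP=[cyl([(.02,0),(.02,.032)]),box(0,.083,-.006,.006,.026,.032)]
CT=[box(-.057,.057,-.092,.092,0,.018)]
ST=[box(-.063,.063,-.09,.09,0,.018)]
TR=[box(-.047,.047,-.108,.108,0,.024)]
def proj(cam,P):
    c=ctrl.camera_info(cam);E=c['extrinsics'];Q=P@E[:3,:3].T+E[:3,3]
    Q=Q*[1,-1,-1]
    return cv2.projectPoints(Q,np.zeros(3),np.zeros(3),c['intrinsics'],c['dist'])[0][:,0]
def unproj(cam,px,z):
    c=ctrl.camera_info(cam);E=c['extrinsics']
    u=cv2.undistortPoints(np.array([[px]],float),c['intrinsics'],c['dist'])[0,0]
    d=E[:3,:3].T@np.array([u[0],-u[1],-1.]);o=-E[:3,:3].T@E[:3,3]
    return o+d*(z-o[2])/d[2]
S=4
def render(cam,parts,x,y,yaw,z0,win):
    m=np.zeros(((win[3]-win[1])*S,(win[2]-win[0])*S),np.uint8)
    R=np.array([[np.cos(yaw),-np.sin(yaw),0],[np.sin(yaw),np.cos(yaw),0],[0,0,1]])
    for P in parts:
        p=(proj(cam,P@R.T+[x,y,z0])-win[:2]+.5)*S-.5
        h=cv2.convexHull(p.astype(np.float32))
        cv2.fillConvexPoly(m,np.round(h*16).astype(np.int32),1,shift=4)
    return cv2.resize(m.astype(np.float32),None,fx=1/S,fy=1/S,interpolation=cv2.INTER_AREA)
def fit(cam,parts,mask,yaws=(0,),z0=0.,fityaw=False):
    ys,xs=np.nonzero(mask);win=np.array([xs.min()-12,ys.min()-12,xs.max()+13,ys.max()+13])
    win[:2]=np.maximum(win[:2],0)
    mm=mask[win[1]:win[3],win[0]:win[2]].astype(np.float32);win[2]=win[0]+mm.shape[1];win[3]=win[1]+mm.shape[0]
    best=None
    for yw in yaws:
        g=unproj(cam,(xs.mean(),ys.mean()),z0+.02)
        def f(v):
            r=render(cam,parts,v[0],v[1],v[2] if fityaw else yw,z0,win)
            return 1-np.minimum(r,mm).sum()/np.maximum(r,mm).sum()
        x0=np.r_[g[:2],yw] if fityaw else g[:2]
        if parts is SCOOP: x0[:2]-=.02*np.array([np.cos(yw),np.sin(yw)])
        sp=np.vstack([x0]+[x0+d for d in np.diag([.01,.01,.2])[:len(x0),:len(x0)]])
        o=minimize(f,x0,method='Nelder-Mead',options=dict(initial_simplex=sp,xatol=1e-4,fatol=1e-4))
        if best is None or o.fun<best[1]: best=(o.x,o.fun)
    return np.round(best[0],4),round(1-best[1],3)
M=dict(cup_a=CUP,scoop_a=SCOOP,tin=TIN,cup_tray=CT,scoop_tray=ST,tin_rack=TR)
E
cat > all.py <<'E'
from h import *
ctrl.get_image("top")
for n in M:
    for d in ctrl.masks_of("top",n):
        if d['confidence']<.3: continue
        tray=n in('cup_tray','scoop_tray','tin_rack');sc=n=='scoop_a'
        yw=(-.2,0,.2) if tray else tuple(np.arange(0,6.28,.785)) if sc else (0,)
        print(n,round(d['confidence'],2),np.round(d['rect']),*fit("top",M[n],d['region'],yw,fityaw=tray or sc))
E
python3 all.py
```

```text
cup_a 0.91 [451. 251.  33.  27.] [ 0.3631 -0.2935] 0.957
cup_a 0.89 [466. 298.  35.  25.] [ 0.258  -0.3221] 0.868
cup_a 0.59 [398. 224.  31.  27.] [ 0.4277 -0.1663] 0.923
scoop_a 0.86 [214. 239.  18.  42.] [ 0.3579  0.2836 -0.1139] 0.893Traceback (most recent call last):
  File "all.py", line 8, in <module>
    print(n,round(d['confidence'],2),np.round(d['rect']),*fit("top",M[n],d['region'],yw,fityaw=tray or sc))
                                                          ~~~^^^^^^^^^^^^^^^^^^^^^^^^^^^^^^^^^^^^^^^^^^^^^
  File "h.py", line 45, in fit
    o=minimize(f,x0,method='Nelder-Mead',options=dict(initial_simplex=sp,xatol=1e-4,fatol=1e-4))
    res = _minimize_neldermead(fun, x0, args, callback, bounds=bounds,
                               **options)
    fsim[j] = func(sim[j])
              ~~~~^^^^^^^^
    fx = function(np.copy(x), *(wrapper_args + args))
  File "h.py", line 40, in f
    r=render(cam,parts,v[0],v[1],v[2] if fityaw else yw,z0,win)
  File "h.py", line 28, in render
    p=(proj(cam,P@R.T+[x,y,z0])-win[:2]+.5)*S-.5
       ~~~~^^^^^^^^^^^^^^^^^^^^
  File "h.py", line 15, in proj
    c=ctrl.camera_info(cam);E=c['extrinsics'];Q=P@E[:3,:3].T+E[:3,3]
ValueError: time passes only in moves, steps and waits
```

```bash
sed -i "s/^def cyl/_C={}\ndef info(c):\n    if c not in _C: _C[c]=ctrl.camera_info(c)\n    return _C[c]\ndef cyl/; s/c=ctrl.camera_info(cam)/c=info(cam)/" h.py; python3 all.py
```

```text
cup_a 0.97 [397. 224.  30.  26.] [ 0.4282 -0.1667] 0.958
cup_a 0.94 [465. 297.  39.  26.] [ 0.2552 -0.3222] 0.906
cup_a 0.68 [451. 252.  33.  25.] [ 0.363  -0.2929] 0.94
scoop_a 0.54 [330. 207.  18.  40.] [4.3980e-01 5.8000e-03 5.9114e+00] 0.866
tin 0.66 [267. 231.  31.  28.] [0.4117 0.1483] 0.949
cup_tray 0.78 [326. 145.  82.  56.] [ 0.627   0.0058 -0.1784] 0.91
tin_rack 0.91 [210. 168.  89.  40.] [ 0.565   0.3046 -0.0576] 0.537
```

```bash
cat > m2.py <<'E'
from h import *
im=ctrl.get_image("top")
for n,k in(('tin','tin'),('tin_left','tin'),('scoop_tray','scoop_tray'),('tin_rack','tin_rack'),('scoop_a','scoop_a')):
    for d in ctrl.masks_of("top",n):
        if d['confidence']<.2: continue
        tray=k in('scoop_tray','tin_rack');sc=k=='scoop_a'
        yw=(-.2,0,.2) if tray else tuple(np.arange(0,6.28,.785)) if sc else (0,)
        print(n,round(d['confidence'],2),np.round(d['rect']),*fit("top",M[k],d['region'],yw,z0=.008 if n=='tin_left' else 0,fityaw=tray or sc))
c=cv2.resize(im[100:280,140:510,::-1],None,fx=2.1,fy=2.1,interpolation=cv2.INTER_CUBIC)
cv2.imwrite("pics/c1.png",np.minimum(c*1.6,255).astype(np.uint8))
E
python3 m2.py
```

```text
tin 0.97 [264. 230.  32.  26.] [0.4119 0.1473] 0.932
tin 0.73 [399. 226.  27.  28.] [ 0.4276 -0.1634] 0.902
tin_left 0.72 [174. 165.  37.  25.] [0.5713 0.373 ] 0.944
scoop_tray 0.91 [451. 171.  81.  68.] [ 0.5626 -0.3057 -0.1973] 0.973
scoop_tray 0.75 [210. 169.  91.  42.] [ 0.5634  0.2871 -0.2344] 0.459
scoop_tray 0.47 [398. 224.  24.  27.] [ 0.4958 -0.1513 -1.7459] 0.372
scoop_tray 0.32 [329. 208.  17.  37.] [ 0.405  -0.0276  1.0536] 0.218
tin_rack 0.75 [209. 168.  90.  44.] [ 0.5649  0.3053 -0.0561] 0.582
scoop_a 0.77 [216. 240.  20.  47.] [ 0.3571  0.2824 -0.0856] 0.889
scoop_a 0.59 [331. 206.  17.  40.] [4.3970e-01 4.8000e-03 5.9327e+00] 0.83
```

View pics/c1.png

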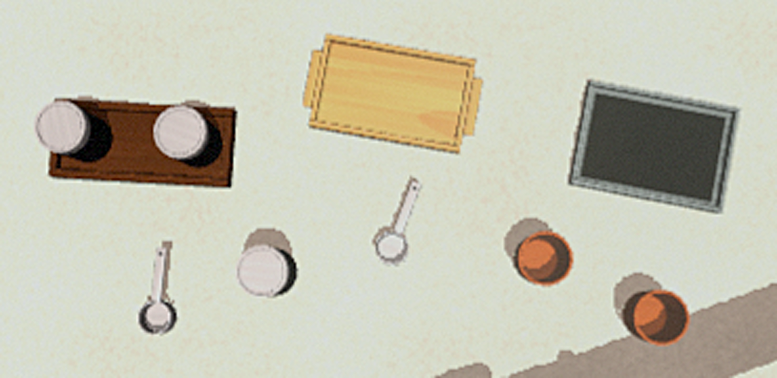

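```bash
cat > m3.py <<'E'
from h import *
import h
for cam in("top","side"):
    ctrl.get_image(cam)
    D=[d for d in ctrl.masks_of(cam,"tin_rack") if d['confidence']>.3]
    T=[cyl([(.029,.008),(.029,.098)])+[0,s*.067,0] for s in(1,-1)]
    base=h.render
    for d in D[:1]:
        mask=d['region'];print(cam,np.round(d['rect']))
        h.render=lambda c,p,x,y,w,z,win: np.clip(base(c,TR,x,y,w,z,win)-base(c,T,x,y,w,z,win),0,1)
        print(fit(cam,TR,mask,(-.2,-.05,.1),fityaw=True))
        h.render=base
    for n,z in(('tin_left',.008),('tin_right',.008)):
        for d in ctrl.masks_of(cam,n):
            if d['confidence']>.3: print(n,round(d['confidence'],2),np.round(d['rect']),*fit(cam,TIN,d['region'],z0=z))
    if cam=='side':
        for n in('cup_a','scoop_a','tin','scoop_tray','cup_tray'):
            for d in ctrl.masks_of(cam,n):
                if d['confidence']<.3: continue
                tray='tray' in n;sc=n=='scoop_a'
                yw=(-.2,) if tray else (-.1,-.36) if sc else (0,)
                print(n,round(d['confidence'],2),np.round(d['rect']),*fit(cam,M[n],d['region'],yw,fityaw=tray or sc))
E
python3 m3.py
```

```text
top [208. 169.  90.  40.]
(array([ 0.5661,  0.3056, -0.0605]), np.float64(0.865))
tin_left 0.78 [175. 164.  37.  27.] [0.5708 0.3728] 0.944
tin_right 0.73 [231. 166.  35.  27.] [0.5655 0.2398] 0.956
side [213. 261.  94.  57.]
(array([ 0.5685,  0.3078, -0.053 ]), np.float64(0.867))
tin_left 0.85 [190. 253.  34.  46.] [0.5739 0.3737] 0.938
tin_right 0.73 [234. 231.  24.  42.] [0.5677 0.2393] 0.941
cup_a 0.93 [397. 185.  17.  25.] [ 0.3643 -0.2951] 0.896
cup_a 0.87 [430. 185.  16.  29.] [ 0.2581 -0.3274] 0.929
cup_a 0.67 [356. 191.  20.  26.] [ 0.43   -0.1665] 0.906
cup_a 0.33 [280. 276.  31.  33.] [0.3618 0.2955] 0.396
scoop_a 0.95 [278. 275.  33.  37.] [ 0.3595  0.2833 -0.0739] 0.916
scoop_a 0.83 [322. 215.  22.  22.] [ 0.4405  0.0057 -0.3927] 0.732
tin 0.82 [302. 236.  21.  46.] [0.4131 0.1487] 0.955
scoop_tray 0.86 [345. 174.  58.  29.] [ 0.565  -0.3102 -0.1863] 0.913
cup_tray 0.6 [274. 204.  69.  37.] [ 0.6312  0.0042 -0.1688] 0.941
```

```bash
cat > go.py <<'E'
# usage: go.py x y z psi [x y z psi ...]: each target as shift from current measured pose
import sys;from bench import ctrl;import numpy as np
from scipy.spatial.transform import Rotation as Ro
s=ctrl.get_state();R=Ro.from_rotvec(s['tool_rot']).as_matrix();p=np.array(s['position'])
psi=np.arctan2(R[1,0],R[0,0])
print('t',round(s['time'],2),'p',np.round(p,4),'psi',round(psi,3),'tilt',round(np.degrees(np.arccos(-R[2,2])),2),'j7',round(s['joint_positions'][6],2),'f',np.round(s['ft_force'],1),'g',round(s['grip_width'],3))
a=list(map(float,sys.argv[1:]))
for i in range(0,len(a),4):
    d=R.T@(np.array(a[i:i+3])-p)/.03
    print('dp',np.round(d,2),'turn',round(np.degrees(psi-a[i+3])/5,2))
E
python3 go.py .364 -.294 .16 1.397 .364 -.294 .026 1.397
```

```text
t 1.55 p [ 0.2252 -0.6098  0.2226] psi 0.354 tilt 0.01 j7 -0.06 f [-0.2  0.3  0. ] g 1.001
dp [ 7.99 -8.27  2.09] turn -11.95
dp [ 7.99 -8.27  6.55] turn -11.95
```

Emit:
move_arm([
  [8,-8.27,2],
  [8,-8.27,2],
  [8,-8.27,2],
  [8,-8.27,2],
  [8,-8.27,2],
], turn=[-11.95,-11.95,-11.95,-11.95,-11.95], jaw=[1,1,1,1,1], grip_force=20)

```text
time: 2.05
position: [0.325, -0.3826, 0.1796]
tool_rot: [2.67, 1.655, -0.0]
ft_force: [0.9, -0.1, 0.2]
grip_width: 1.002
```

```bash
python3 go.py .364 -.294 .12 1.397 .364 -.294 .026 1.397
```

```text
t 2.05 p [ 0.325  -0.3826  0.1796] psi 1.11 tilt 0.05 j7 0.34 f [ 0.9 -0.1  0.2] g 1.002
dp [ 3.22 -0.15  1.99] turn -3.29
dp [ 3.22 -0.15  5.12] turn -3.29
```

Emit:
move_arm([
  [3.2,-0.15,2],
  [3.2,-0.15,2],
  [3.2,-0.15,2],
  [3.2,-0.15,2],
], turn=[-3.3,-3.3,-3.3,-3.3], jaw=[1,1,1,1])

```text
time: 2.45
position: [0.3639, -0.2944, 0.1189]
tool_rot: [-2.406, -2.017, 0.001]
ft_force: [0.1, 0.1, 1.0]
grip_width: 1.004
```

```bash
python3 go.py .364 -.294 .026 1.397
```

```text
t 2.45 p [ 0.3639 -0.2944  0.1189] psi 1.395 tilt 0.11 j7 0.44 f [0.1 0.1 1. ] g 1.004
dp [0.01 0.01 3.1 ] turn -0.02
```

Emit:
move_arm([
  [0,0,1.5],
  [0,0,2.8],
  [0,0,3.1],
  [0,0,3.1],
  [0,0,3.1],
], turn=[0,0,0,0,0], jaw=[1,1,1,1,-1], grip_force=15)

```text
time: 2.95
position: [0.3647, -0.2985, 0.0285]
tool_rot: [2.411, 2.01, 0.001]
ft_force: [-0.0, -0.0, 0.1]
grip_width: 0.969
```

Emit:
move_arm([
  [0,0,0],
  [0,0,0],
  [0,0,0],
  [0,0,0],
  [0,0,0],
], turn=[0,0,0,0,0], jaw=[-1,-1,-1,-1,-1])

```text
time: 3.45
position: [0.3639, -0.2972, 0.0276]
tool_rot: [2.41, 2.013, -0.001]
ft_force: [-2.0, 0.5, 6.5]
grip_width: 0.709
```

```bash
python3 - <<'E'
from bench import ctrl;import cv2
cv2.imwrite("pics/g1.png",ctrl.get_image("side")[120:280,280:520,::-1].repeat(3,0).repeat(3,1))
E
python3 go.py .364 -.294 .1 1.397
```

```text
t 3.5 p [ 0.3638 -0.2972  0.0276] psi 1.392 tilt 0.07 j7 0.39 f [-2.7 -0.7  7. ] g 0.71
dp [ 0.1  -0.01 -2.41] turn -0.06
```

View pics/g1.png

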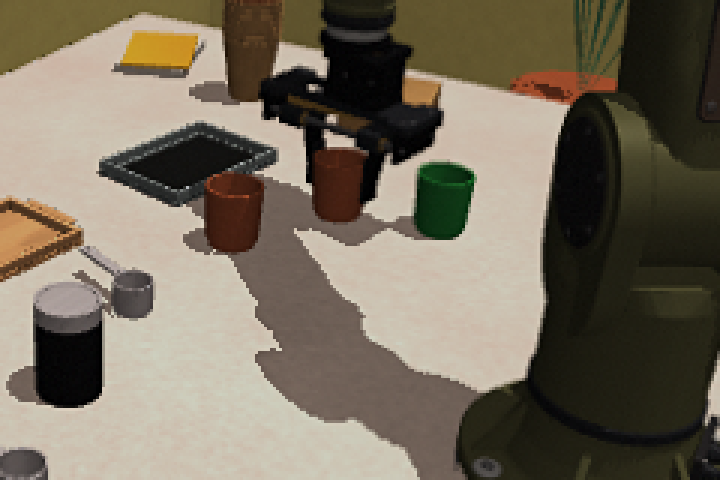

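Emit:
move_arm([
  [0,0,-0.4],
  [0,0,-1.2],
  [0,0,-2.4],
  [0,0,-2.4],
], turn=[0,0,0,0], jaw=[-1,-1,-1,-1])

```text
time: 3.9
position: [0.3667, -0.2986, 0.1036]
tool_rot: [2.404, 2.009, 0.002]
ft_force: [0.6, -1.1, -1.7]
grip_width: 0.71
```

```bash
python3 go.py .622 -.0355 .1 1.397
```

```text
t 3.9 p [ 0.3667 -0.2986  0.1036] psi 1.392 tilt 0.52 j7 0.43 f [ 0.6 -1.1 -1.7] g 0.71
dp [10.14  6.81  0.12] turn -0.06
```

Emit:
move_arm([
  [0.5,0.34,0.1],
  [1.5,1,0.1],
  [2.6,1.75,0.1],
  [3.7,2.5,0.1],
  [4.8,3.2,0.1],
], turn=[0,0,0,0,0], jaw=[-1,-1,-1,-1,-1])

```text
time: 4.4
position: [0.4845, -0.1706, 0.0955]
tool_rot: [-2.411, -2.014, 0.0]
ft_force: [0.9, 0.0, -0.9]
grip_width: 0.707
```

Emit:
move_arm([
  [1.1,0.75,0],
  [2.2,1.5,0],
  [3.3,2.2,0],
  [4.4,2.95,0],
  [5.1,3.45,0],
], turn=[0,0,0,0,0], jaw=[-1,-1,-1,-1,-1])

```text
time: 4.9
position: [0.6141, -0.0363, 0.0953]
tool_rot: [-2.407, -2.016, -0.002]
ft_force: [0.3, -0.2, -1.3]
grip_width: 0.708
```

Emit:
move_arm([
  [0,0,0],
  [0,0,0],
], turn=[0,0], jaw=[-1,-1])

```text
time: 5.1
position: [0.6123, -0.0395, 0.0949]
tool_rot: [-2.409, -2.015, 0.002]
ft_force: [-0.1, -0.7, -0.8]
grip_width: 0.707
```

```bash
python3 go.py .622 -.0355 .1 1.397 .622 -.0355 .036 1.397
```

```text
t 5.1 p [ 0.6123 -0.0395  0.0949] psi 1.393 tilt 0.1 j7 -0.33 f [-0.1 -0.7 -0.8] g 0.707
dp [ 0.19  0.3  -0.17] turn -0.04
dp [0.19 0.3  1.96] turn -0.04
```

Emit:
move_arm([
  [0.19,0.3,0.4],
  [0.19,0.3,1.2],
  [0.19,0.3,1.8],
  [0.19,0.3,1.97],
  [0.19,0.3,2.0],
], turn=[0,0,0,0,0], jaw=[-1,-1,-1,-1,-1])

```text
time: 5.6
position: [0.6215, -0.0374, 0.0351]
tool_rot: [-2.412, -2.011, 0.003]
ft_force: [-0.1, -0.2, -0.7]
grip_width: 0.706
```

Emit:
move_arm([
  [0,0,0],
  [0,0,0],
], turn=[0,0], jaw=[-1,-1])

```text
time: 5.8
position: [0.6235, -0.0363, 0.037]
tool_rot: [2.41, 2.012, 0.002]
ft_force: [-0.5, -0.6, -1.5]
grip_width: 0.704
```

```bash
python3 go.py .622 -.0355 .0336 1.397
python3 - <<'E'
from bench import ctrl;import cv2
cv2.imwrite("pics/p1.png",ctrl.get_image("side")[120:280,180:420,::-1].repeat(3,0).repeat(3,1))
E
```

```text
t 5.8 p [ 0.6235 -0.0363  0.037 ] psi 1.391 tilt 0.12 j7 -0.37 f [-0.5 -0.6 -1.5] g 0.704
dp [ 0.02 -0.05  0.11] turn -0.06
```

View pics/p1.png

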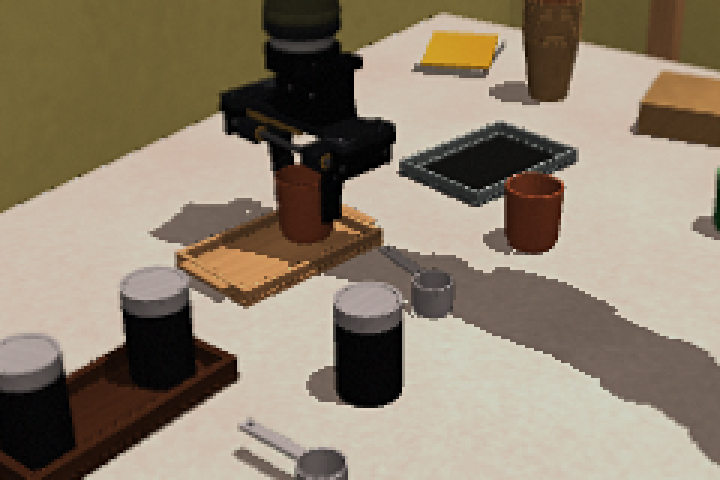

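Emit:
move_arm([
  [0,0,0.1],
  [0,0,0.1],
  [0,0,0.1],
], turn=[0,0,0], jaw=[-1,-1,-1])

```text
time: 6.15
position: [0.6234, -0.0359, 0.0335]
tool_rot: [2.41, 2.013, 0.001]
ft_force: [-0.3, 0.2, 2.8]
grip_width: 0.707
```

Emit:
move_arm([
  [0,0,0.05],
  [0,0,0.05],
  [0,0,0.05],
], turn=[0,0,0], jaw=[-1,-1,-1])

```text
time: 6.45
position: [0.6232, -0.0358, 0.0331]
tool_rot: [2.41, 2.013, 0.0]
ft_force: [-4.4, -1.2, 10.3]
grip_width: 0.709
```

Emit:
move_arm([
  [0,0,0],
  [0,0,0],
  [0,0,0],
  [0,0,0],
  [0,0,0],
], turn=[0,0,0,0,0], jaw=[1,1,1,1,1])

```text
time: 6.95
position: [0.6226, -0.0359, 0.0309]
tool_rot: [-2.411, -2.014, 0.0]
ft_force: [-0.5, -0.6, -0.7]
grip_width: 0.984
```

Emit:
move_arm([
  [0,0,-0.5],
  [0,0,-1.5],
  [0,0,-3],
  [0,0,-3],
  [0,0,-3],
], turn=[0,0,0,0,0], jaw=[1,1,1,1,1])

```text
time: 7.45
position: [0.6241, -0.0358, 0.1238]
tool_rot: [2.409, 2.012, 0.004]
ft_force: [-0.1, 1.7, -0.5]
grip_width: 1.001
```

```bash
python3 go.py .429 -.1665 .12 1.397
```

```text
t 7.45 p [ 0.6241 -0.0358  0.1238] psi 1.392 tilt 0.24 j7 -0.33 f [-0.1  1.7 -0.5] g 1.001
dp [-5.44 -5.62  0.1 ] turn -0.06
```

Emit:
move_arm([
  [-5.44,-5.62,0.1],
  [-5.44,-5.62,0.1],
  [-5.44,-5.62,0.1],
  [-5.44,-5.62,0.1],
  [-5.44,-5.62,0.1],
], turn=[0,0,0,0,0], jaw=[1,1,1,1,1])

```text
time: 7.95
position: [0.4238, -0.1682, 0.117]
tool_rot: [-2.412, -2.009, 0.004]
ft_force: [-0.5, -0.5, -0.6]
grip_width: 1.001
```

```bash
python3 go.py .429 -.1665 .12 1.397;python3 - <<'E'
from h import *
im=ctrl.get_image("top")
for d in ctrl.masks_of("top","cup_a"): print(round(d['confidence'],2),np.round(d['rect']),fit("top",CUP,d['region']),fit("top",CUP,d['region'],z0=.006))
E
```

```text
t 7.95 p [ 0.4238 -0.1682  0.117 ] psi 1.389 tilt 0.19 j7 0.13 f [-0.5 -0.5 -0.6] g 1.001
dp [ 0.09  0.16 -0.1 ] turn -0.09
0.93 [340. 142.  26.  24.] (array([ 0.6244, -0.032 ]), np.float64(0.966)) (array([ 0.6229, -0.0319]), np.float64(0.965))
0.68 [392. 224.  18.  26.] (array([ 0.4319, -0.1388]), np.float64(0.335)) (array([ 0.4318, -0.1375]), np.float64(0.331))
```

Emit:
move_arm([
  [0.09,0.16,0.1],
  [0.09,0.16,1.5],
  [0.09,0.16,2.8],
  [0.09,0.16,3.05],
  [0.09,0.16,3.05],
], turn=[0,0,0,0,0], jaw=[1,1,1,1,1])

```text
time: 8.55
position: [0.4329, -0.1628, 0.0255]
tool_rot: [-2.406, -2.014, 0.0]
ft_force: [0.1, 0.1, -0.1]
grip_width: 0.998
```

Emit:
move_arm([
  [0,0,0],
  [0,0,0],
  [0,0,0],
  [0,0,0],
  [0,0,0],
], turn=[0,0,0,0,0], jaw=[-1,-1,-1,-1,-1])

```text
time: 9.05
position: [0.433, -0.1649, 0.0274]
tool_rot: [2.411, 2.013, -0.0]
ft_force: [-1.4, 1.1, 3.8]
grip_width: 0.697
```

Emit:
move_arm([
  [0,0,0],
  [0,0,0],
], turn=[0,0], jaw=[-1,-1])

```text
time: 9.25
position: [0.433, -0.1648, 0.0273]
tool_rot: [2.411, 2.014, -0.001]
ft_force: [-3.0, 0.8, 7.0]
grip_width: 0.697
```

Emit:
move_arm([
  [0,0,-0.4],
  [0,0,-1.2],
  [0,0,-2.4],
  [0,0,-2.4],
  [0,0,-2.4],
], turn=[0,0,0,0,0], jaw=[-1,-1,-1,-1,-1])

```text
time: 9.75
position: [0.4337, -0.1651, 0.0997]
tool_rot: [2.409, 2.012, 0.001]
ft_force: [-0.3, 0.2, -1.1]
grip_width: 0.694
```

```bash
python3 go.py .6356 .0424 .1 1.397;python3 - <<'E'
from bench import ctrl;import cv2
cv2.imwrite("pics/g2.png",ctrl.get_image("side")[120:280,240:480,::-1].repeat(3,0).repeat(3,1))
E
```

```text
t 9.75 p [ 0.4337 -0.1651  0.0997] psi 1.392 tilt 0.15 j7 0.1 f [-0.3  0.2 -1.1] g 0.694
dp [ 8.01  5.39 -0.01] turn -0.06
```

View pics/g2.png

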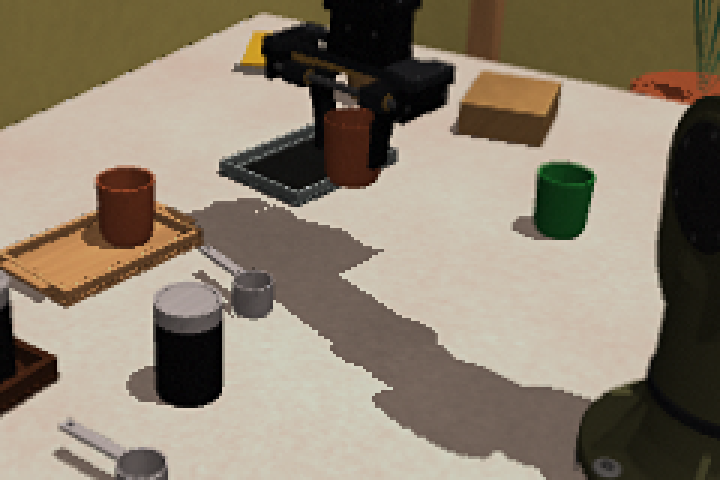

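Emit:
move_arm([
  [0.4,0.3,-0.6],
  [1.3,0.9,-1.5],
  [2.4,1.6,-1.8],
  [3.5,2.35,-1.8],
  [4.6,3.1,-1.8],
], turn=[0,0,0,0,0], jaw=[-1,-1,-1,-1,-1])

```text
time: 10.3
position: [0.5493, -0.0445, 0.1517]
tool_rot: [-2.411, -2.013, 0.002]
ft_force: [-0.1, -0.4, -1.1]
grip_width: 0.693
```

Emit:
move_arm([
  [1.1,0.75,0],
  [2.2,1.5,0],
  [3.0,2.05,0],
  [3.4,2.28,0],
  [3.4,2.28,0],
], turn=[0,0,0,0,0], jaw=[-1,-1,-1,-1,-1])

```text
time: 10.8
position: [0.6341, 0.0451, 0.151]
tool_rot: [-2.405, -2.016, 0.002]
ft_force: [-0.0, -0.9, -1.1]
grip_width: 0.695
```

```bash
python3 go.py .6356 .0424 .1 1.397 .6356 .0424 .0335 1.397
```

```text
t 10.8 p [0.6341 0.0451 0.151 ] psi 1.395 tilt 0.19 j7 -0.48 f [-0.  -0.9 -1.1] g 0.695
dp [-0.08  0.07  1.7 ] turn -0.02
dp [-0.08  0.08  3.92] turn -0.02
```

Emit:
move_arm([
  [0,0.07,0.5],
  [0,0.07,1.7],
  [0,0.07,2.9],
  [0,0.07,3.6],
  [0,0.07,3.75],
], turn=[0,0,0,0,0], jaw=[-1,-1,-1,-1,-1])

```text
time: 11.3
position: [0.6328, 0.0393, 0.0358]
tool_rot: [-2.411, -2.009, 0.011]
ft_force: [-0.4, -0.1, -1.6]
grip_width: 0.699
```

Emit:
move_arm([
  [0,0,0.07],
  [0,0,0.12],
  [0,0,0.12],
], turn=[0,0,0], jaw=[-1,-1,-1])

```text
time: 11.6
position: [0.6375, 0.0421, 0.038]
tool_rot: [2.41, 2.012, 0.002]
ft_force: [-0.4, -0.2, -1.1]
grip_width: 0.697
```

Emit:
move_arm([
  [0,0,0.08],
  [0,0,0.13],
  [0,0,0.13],
  [0,0,0.13],
], turn=[0,0,0,0], jaw=[-1,-1,-1,-1])

```text
time: 12.0
position: [0.6371, 0.0425, 0.0335]
tool_rot: [2.41, 2.014, 0.001]
ft_force: [-0.2, 0.1, 4.1]
grip_width: 0.697
```

Emit:
move_arm([
  [0,0,0.05],
  [0,0,0.05],
  [0,0,0.05],
], turn=[0,0,0], jaw=[-1,-1,-1])

```text
time: 12.3
position: [0.637, 0.0432, 0.0329]
tool_rot: [2.41, 2.014, 0.001]
ft_force: [-3.1, 0.4, 8.7]
grip_width: 0.694
```

Contact; release and rise, then to the tin.

Emit:
move_arm([
  [0,0,0],
  [0,0,0],
  [0,0,0],
  [0,0,0],
  [0,0,0],
], turn=[0,0,0,0,0], jaw=[1,1,1,1,1])

```text
time: 12.8
position: [0.6365, 0.0423, 0.0309]
tool_rot: [-2.411, -2.014, 0.001]
ft_force: [-0.5, 0.2, -0.2]
grip_width: 0.983
```

Emit:
move_arm([
  [0,0,-0.5],
  [0,0,-1.5],
  [0,0,-3.2],
  [0,0,-4.2],
  [0,0,-4.2],
], turn=[0,0,0,0,0], jaw=[1,1,1,1,1])

```text
time: 13.3
position: [0.6402, 0.0435, 0.1645]
tool_rot: [2.406, 2.01, 0.014]
ft_force: [0.5, 0.8, 0.8]
grip_width: 0.997
```

```bash
python3 go.py .4125 .148 .15 1.514
```

```text
t 13.3 p [0.6402 0.0435 0.1645] psi 1.392 tilt 0.63 j7 -0.48 f [0.5 0.8 0.8] g 0.997
dp [ 2.08 -8.09  0.4 ] turn -1.4
```

Emit:
move_arm([
  [2.08,-8.09,0.4],
  [2.08,-8.09,0.4],
  [2.08,-8.09,0.4],
  [2.08,-8.09,0.4],
  [2.08,-8.09,0.4],
], turn=[-1.4,-1.4,-1.4,-1.4,-1.4], jaw=[1,1,1,1,1])

```text
time: 13.8
position: [0.4076, 0.1474, 0.1449]
tool_rot: [-2.284, -2.157, 0.001]
ft_force: [-1.5, 1.0, 1.2]
grip_width: 1.002
```

Emit:
move_arm([
  [0,0,0],
  [0,0,0],
], turn=[0,0], jaw=[1,1])

```text
time: 14.0
position: [0.4093, 0.1466, 0.1457]
tool_rot: [2.279, 2.157, -0.0]
ft_force: [0.7, -0.9, 0.8]
grip_width: 0.997
```

```bash
python3 go.py .4125 .148 .15 1.514 .4125 .148 .048 1.514
python3 - <<'E'
from h import *
for cam in("top","side"):
    ctrl.get_image(cam)
    for d in ctrl.masks_of(cam,"cup_a"): 
        if d['confidence']>.3:print(cam,round(d['confidence'],2),np.round(d['rect']),fit(cam,CUP,d['region'],z0=.006))
E
```

```text
t 14.0 p [0.4093 0.1466 0.1457] psi 1.516 tilt 0.2 j7 -0.39 f [ 0.7 -0.9  0.8] g 0.997
dp [ 0.05  0.1  -0.14] turn 0.02
dp [0.06 0.1  3.26] turn 0.02
top 0.95 [341. 142.  24.  27.] (array([ 0.6225, -0.0319]), np.float64(0.956))
top 0.91 [312. 140.  25.  28.] (array([0.6348, 0.0393]), np.float64(0.923))
top 0.72 [464. 299.  36.  26.] (array([ 0.2565, -0.3216]), np.float64(0.96))
side 0.82 [282. 190.  19.  27.] (array([ 0.6262, -0.0317]), np.float64(0.646))
side 0.7 [213. 260.  94.  57.] (array([0.5245, 0.3373]), np.float64(0.423))
side 0.61 [264. 197.  20.  29.] (array([0.6386, 0.0413]), np.float64(0.952))
side 0.59 [428. 187.  22.  28.] (array([ 0.2543, -0.3105]), np.float64(0.919))
```

Emit:
move_arm([
  [0.06,0.1,0.8],
  [0.06,0.1,2.0],
  [0.06,0.1,3.1],
  [0.06,0.1,3.26],
  [0.06,0.1,3.26],
], turn=[0,0,0,0,0], jaw=[1,1,1,1,1])

```text
time: 14.7
position: [0.4124, 0.1484, 0.0469]
tool_rot: [-2.282, -2.155, 0.002]
ft_force: [0.5, 0.9, 0.6]
grip_width: 1.002
```

Emit:
move_arm([
  [0,0,0],
  [0,0,0],
  [0,0,0],
  [0,0,0],
  [0,0,0],
], turn=[0,0,0,0,0], jaw=[-1,-1,-1,-1,-1], grip_force=25)

```text
time: 15.2
position: [0.4127, 0.1483, 0.0479]
tool_rot: [2.283, 2.157, -0.001]
ft_force: [-1.8, -0.2, 4.7]
grip_width: 0.661
```

Emit:
move_arm([
  [0,0,0],
  [0,0,0],
  [0,0,0],
], turn=[0,0,0], jaw=[-1,-1,-1])

```text
time: 15.5
position: [0.4127, 0.1483, 0.0479]
tool_rot: [2.283, 2.157, -0.001]
ft_force: [-3.1, -1.5, 7.1]
grip_width: 0.663
```

Emit:
move_arm([
  [0,0,-0.4],
  [0,0,-1.4],
  [0,0,-2.8],
  [0,0,-4],
  [0,0,-4.2],
], turn=[0,0,0,0,0], jaw=[-1,-1,-1,-1,-1])

```text
time: 16.0
position: [0.4155, 0.1493, 0.178]
tool_rot: [2.279, 2.154, 0.01]
ft_force: [0.4, -0.5, -3.3]
grip_width: 0.659
```

```bash
python3 go.py .568 .3065 .175 1.514
```

```text
t 16.0 p [0.4155 0.1493 0.178 ] psi 1.514 tilt 0.49 j7 -0.37 f [ 0.4 -0.5 -3.3] g 0.659
dp [5.52 4.78 0.14] turn 0.0
```

Emit:
move_arm([
  [0.5,0.4,0],
  [1.5,1.3,0],
  [2.6,2.25,0],
  [3.7,3.2,0],
  [4.7,4.05,0],
], turn=[0,0,0,0,0], jaw=[-1,-1,-1,-1,-1])

```text
time: 16.5
position: [0.5431, 0.2828, 0.1717]
tool_rot: [-2.284, -2.155, 0.003]
ft_force: [0.4, 0.0, -1.3]
grip_width: 0.661
```

Emit:
move_arm([
  [0.6,0.5,0],
  [0.82,0.73,0],
  [0.82,0.73,0],
  [0.82,0.73,0],
], turn=[0,0,0,0], jaw=[-1,-1,-1,-1])

```text
time: 16.9
position: [0.5645, 0.3044, 0.1729]
tool_rot: [2.284, 2.157, -0.003]
ft_force: [-0.9, -0.2, -2.2]
grip_width: 0.662
```

```bash
python3 go.py .568 .3065 .175 1.514 .568 .3065 .07 1.514
python3 - <<'E'
from h import *
im=ctrl.get_image("side")
cv2.imwrite("pics/t1.png",im[130:330,120:360,::-1].repeat(3,0).repeat(3,1))
for n in('tin_left',):
  for d in ctrl.masks_of("side",n): 
    if d['confidence']>.3:print(n,round(d['confidence'],2),np.round(d['rect']),fit("side",TIN,d['region'],z0=.008),fit("side",TIN,d['region'],z0=.127))
E
```

```text
t 16.9 p [0.5645 0.3044 0.1729] psi 1.514 tilt 0.12 j7 -0.86 f [-0.9 -0.2 -2.2] g 0.662
dp [ 0.08  0.11 -0.07] turn -0.0
dp [0.08 0.12 3.43] turn -0.0
tin_left 0.58 [193. 252.  33.  44.] (array([0.5756, 0.3718]), np.float64(0.918)) (array([0.4437, 0.4576]), np.float64(0.599))
```

View pics/t1.png

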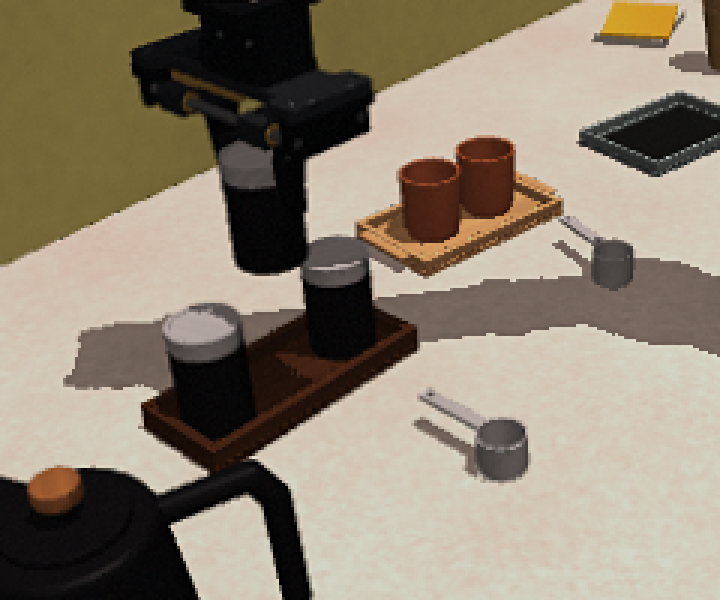

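Emit:
move_arm([
  [0.08,0.12,0.3],
  [0.08,0.12,1],
  [0.08,0.12,1.2],
  [0.08,0.12,1.2],
  [0.08,0.12,1.2],
], turn=[0,0,0,0,0], jaw=[-1,-1,-1,-1,-1])

```text
time: 17.5
position: [0.5693, 0.3076, 0.1379]
tool_rot: [2.284, 2.157, 0.001]
ft_force: [0.8, 0.1, -1.7]
grip_width: 0.66
```

```bash
python3 go.py .568 .3065 .07 1.514 .568 .3065 .059 1.514
python3 - <<'E'
from h import *
im=ctrl.get_image("side")
cv2.imwrite("pics/t2.png",im[180:300,140:290,::-1].repeat(4,0).repeat(4,1))
E
```

```text
t 17.5 p [0.5693 0.3076 0.1379] psi 1.514 tilt 0.02 j7 -0.88 f [ 0.8  0.1 -1.7] g 0.66
dp [-0.04 -0.04  2.26] turn -0.0
dp [-0.04 -0.04  2.63] turn -0.0
```

View pics/t2.png

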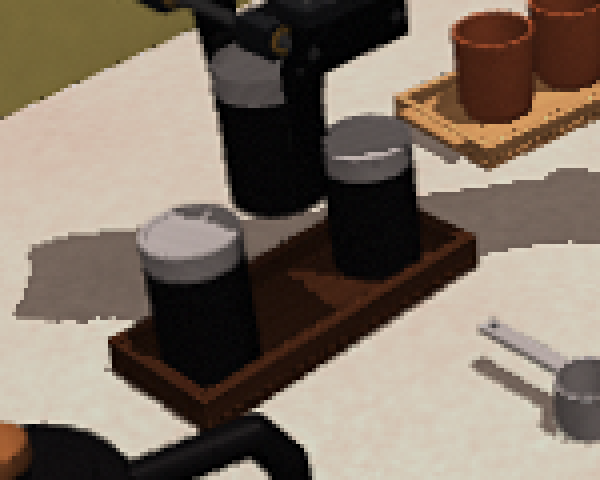

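Emit:
move_arm([
  [-0.02,-0.02,0.4],
  [-0.02,-0.02,1.2],
  [-0.02,-0.02,2.0],
  [-0.02,-0.02,2.5],
  [-0.02,-0.02,2.5],
], turn=[0,0,0,0,0], jaw=[-1,-1,-1,-1,-1])

```text
time: 18.05
position: [0.5669, 0.3059, 0.0597]
tool_rot: [-2.283, -2.157, 0.007]
ft_force: [0.3, 0.2, -2.2]
grip_width: 0.662
```

Emit:
move_arm([
  [0,0,0.1],
  [0,0,0.15],
  [0,0,0.15],
  [0,0,0.15],
], turn=[0,0,0,0], jaw=[-1,-1,-1,-1])

```text
time: 18.45
position: [0.5689, 0.3074, 0.0587]
tool_rot: [2.283, 2.157, 0.002]
ft_force: [0.6, -0.8, -2.1]
grip_width: 0.658
```

Emit:
move_arm([
  [0,0,0.1],
  [0,0,0.1],
  [0,0,0.1],
], turn=[0,0,0], jaw=[-1,-1,-1])

```text
time: 18.75
position: [0.5691, 0.3076, 0.056]
tool_rot: [2.283, 2.157, 0.003]
ft_force: [-0.2, 0.4, 4.9]
grip_width: 0.66
```

Emit:
move_arm([
  [0,0,0.05],
  [0,0,0.05],
  [0,0,0.05],
], turn=[0,0,0], jaw=[-1,-1,-1])

```text
time: 19.05
position: [0.5692, 0.3076, 0.056]
tool_rot: [2.283, 2.156, 0.002]
ft_force: [-2.1, -2.1, 12.1]
grip_width: 0.66
```

Seated. Release and rise well above the tins.

Emit:
move_arm([
  [0,0,0],
  [0,0,0],
  [0,0,0],
  [0,0,0],
  [0,0,0],
], turn=[0,0,0,0,0], jaw=[1,1,1,1,1])

```text
time: 19.55
position: [0.5683, 0.307, 0.0531]
tool_rot: [-2.283, -2.157, 0.001]
ft_force: [-0.4, -0.2, -0.5]
grip_width: 0.974
```

Emit:
move_arm([
  [0,0,-0.4],
  [0,0,-1.2],
  [0,0,-2.4],
  [0,0,-3.2],
  [0,0,-3.2],
], turn=[0,0,0,0,0], jaw=[1,1,1,1,1])

```text
time: 20.05
position: [0.5704, 0.3091, 0.1547]
tool_rot: [2.282, 2.156, 0.012]
ft_force: [-0.0, 0.2, -0.3]
grip_width: 1.001
```

```bash
python3 go.py .3585 .283 .12 3.05
```

```text
t 20.05 p [0.5704 0.3091 0.1547] psi 1.514 tilt 0.45 j7 -0.87 f [-0.   0.2 -0.3] g 1.001
dp [-1.27 -7.01  1.1 ] turn -17.6
```

Emit:
move_arm([
  [-1.27,-7,0],
  [-1.27,-7,0],
  [-1.27,-7,0.5],
  [-1.27,-7,1],
  [-1.27,-7,1],
], turn=[-8,-8,-8,-8,-8], jaw=[1,1,1,1,1])

```text
time: 20.55
position: [0.351, 0.2793, 0.1164]
tool_rot: [-1.396, -2.813, 0.012]
ft_force: [0.3, -0.4, 0.0]
grip_width: 1.003
```

Emit:
move_arm([
  [0,0,0],
  [0,0,0],
  [0,0,0],
  [0,0,0],
  [0,0,0],
], turn=[-8,-8,-8,-8,-8], jaw=[1,1,1,1,1])

```text
time: 21.05
position: [0.3563, 0.2807, 0.1192]
tool_rot: [-0.354, -3.122, 0.001]
ft_force: [0.1, -0.2, 1.0]
grip_width: 1.001
```

```bash
python3 go.py .3585 .283 .06 3.05 .3585 .283 .010 3.05
python3 - <<'E'
from h import *
ctrl.get_image("top")
for n in('tin','tin_left','tin_right'):
  for d in ctrl.masks_of("top",n): 
    if d['confidence']>.3:print(n,round(d['confidence'],2),np.round(d['rect']),fit("top",TIN,d['region'],z0=.008))
E
```

```text
t 21.05 p [0.3563 0.2807 0.1192] psi 2.916 tilt 0.05 j7 0.58 f [ 0.1 -0.2  1. ] g 1.001
dp [-0.05  0.09  1.97] turn -1.54
dp [-0.05  0.09  3.64] turn -1.54
tin 0.77 [199. 163.  30.  31.] (array([0.5693, 0.3076]), np.float64(0.88))
tin_left 0.64 [173. 164.  36.  29.] (array([0.5709, 0.3739]), np.float64(0.85))
tin_right 0.9 [230. 167.  33.  30.] (array([0.5652, 0.2396]), np.float64(0.95))
```

Emit:
move_arm([
  [-0.05,0.09,0.8],
  [-0.05,0.09,2],
  [-0.05,0.09,3.2],
  [-0.05,0.09,3.64],
  [-0.05,0.09,3.64],
], turn=[-1.54,-1.54,-1.54,-1.54,-1.54], jaw=[1,1,1,1,1])

```text
time: 21.75
position: [0.3567, 0.2824, 0.0082]
tool_rot: [-0.153, -3.133, 0.003]
ft_force: [-0.7, 0.9, -0.5]
grip_width: 1.004
```

Emit:
move_arm([
  [0,0,0],
  [0,0,0],
  [0,0,0],
  [0,0,0],
  [0,0,0],
], turn=[0,0,0,0,0], jaw=[-1,-1,-1,-1,-1], grip_force=12)

```text
time: 22.25
position: [0.3592, 0.2832, 0.0107]
tool_rot: [0.153, 3.137, 0.0]
ft_force: [-0.2, -0.3, -0.0]
grip_width: 0.631
```

Emit:
move_arm([
  [0,0,0],
  [0,0,0],
  [0,0,0],
  [0,0,0],
], turn=[0,0,0,0], jaw=[-1,-1,-1,-1])

```text
time: 22.65
position: [0.3588, 0.2832, 0.0103]
tool_rot: [0.152, 3.138, -0.0]
ft_force: [-0.6, -0.9, 2.1]
grip_width: 0.462
```

```bash
python3 go.py
```

```text
t 22.65 p [0.3588 0.2832 0.0103] psi 3.045 tilt 0.02 j7 0.42 f [-0.6 -0.9  2.1] g 0.462
```

Emit:
move_arm([
  [0,0,-0.4],
  [0,0,-1.4],
  [0,0,-2.8],
  [0,0,-3.6],
  [0,0,-3.6],
], turn=[0,0,0,0,0], jaw=[-1,-1,-1,-1,-1])

```text
time: 23.15
position: [0.3608, 0.285, 0.1216]
tool_rot: [0.152, 3.131, 0.002]
ft_force: [0.6, 0.5, -0.7]
grip_width: 0.461
```

```bash
python3 go.py .47 .02 .12 2.2 .5873 -.2565 .12 1.379
python3 - <<'E'
from h import *
im=ctrl.get_image("side")
cv2.imwrite("pics/s1.png",im[180:330,200:350,::-1].repeat(4,0).repeat(4,1))
E
```

```text
t 23.15 p [0.3608 0.285  0.1216] psi 3.044 tilt 0.4 j7 0.68 f [ 0.6  0.5 -0.7] g 0.461
dp [-4.48 -8.44  0.07] turn 9.68
dp [ -9.26 -17.23   0.09] turn 19.09
```

View pics/s1.png

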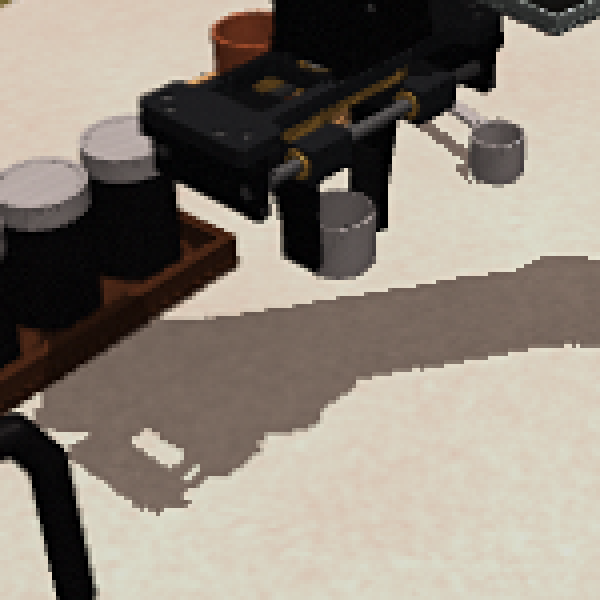

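Emit:
move_arm([
  [-0.3,-0.6,0],
  [-1,-2,0],
  [-1.8,-3.3,0],
  [-2.6,-4.7,0],
  [-3.4,-6.1,0],
], turn=[1,2.5,4,5.5,7], jaw=[-1,-1,-1,-1,-1])

```text
time: 23.7
position: [0.442, 0.0891, 0.1173]
tool_rot: [-1.096, -2.943, 0.003]
ft_force: [1.0, -1.0, -0.2]
grip_width: 0.462
```

```bash
python3 go.py .5 -.07 .12 2.0 .5873 -.2565 .12 1.379
```

```text
t 23.7 p [0.442  0.0891 0.1173] psi 2.429 tilt 0.11 j7 0.59 f [ 1.  -1.  -0.2] g 0.462
dp [-4.93 -2.75 -0.09] turn 4.91
dp [-11.2   -5.55  -0.08] turn 12.03
```

Emit:
move_arm([
  [-1.2,-0.6,0],
  [-2.4,-1.2,0],
  [-3.6,-1.8,0],
  [-4.8,-2.4,0],
  [-6,-3,0],
], turn=[1.5,3,4.5,6,7], jaw=[-1,-1,-1,-1,-1])

```text
time: 24.2
position: [0.52, -0.0954, 0.1164]
tool_rot: [-1.928, -2.477, 0.002]
ft_force: [0.3, 0.7, -0.3]
grip_width: 0.461
```

```bash
python3 go.py .5873 -.2565 .12 1.379
```

```text
t 24.2 p [ 0.52   -0.0954  0.1164] psi 1.819 tilt 0.19 j7 0.21 f [ 0.3  0.7 -0.3] g 0.461
dp [-5.75  0.86 -0.13] turn 5.04
```

Emit:
move_arm([
  [-1.4,0.2,0],
  [-2.8,0.4,0],
  [-4.2,0.6,0],
  [-5.4,0.8,0],
  [-5.7,0.86,0],
], turn=[1.2,2.4,3.6,4.8,5], jaw=[-1,-1,-1,-1,-1])

```text
time: 24.7
position: [0.5876, -0.2585, 0.1153]
tool_rot: [-2.423, -1.997, 0.004]
ft_force: [0.0, -0.3, -1.6]
grip_width: 0.458
```

Emit:
move_arm([
  [0,0,0],
  [0,0,0],
], turn=[0,0], jaw=[-1,-1])

```text
time: 24.9
position: [0.5878, -0.2509, 0.117]
tool_rot: [-2.411, -2.009, 0.0]
ft_force: [0.1, 0.6, -0.4]
grip_width: 0.466
```

```bash
python3 go.py .5873 -.2565 .022 1.379
python3 - <<'E'
from h import *
im=ctrl.get_image("side")
cv2.imwrite("pics/s2.png",im[110:230,290:440,::-1].repeat(4,0).repeat(4,1))
E
```

```text
t 24.9 p [ 0.5878 -0.2509  0.117 ] psi 1.39 tilt 0.18 j7 -0.04 f [ 0.1  0.6 -0.4] g 0.466
dp [-0.19  0.02  3.17] turn 0.12
```

View pics/s2.png

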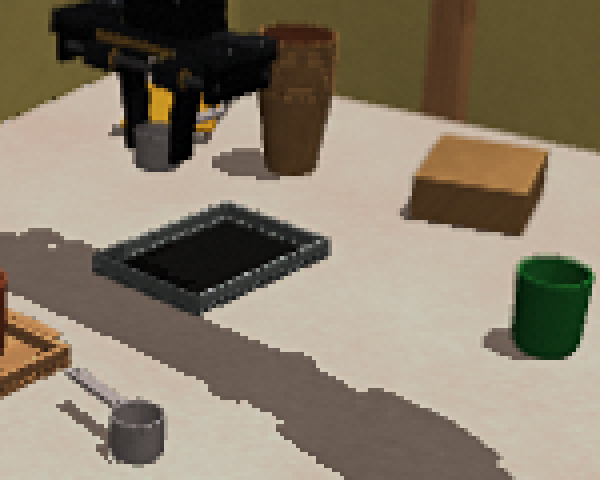

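Emit:
move_arm([
  [-0.19,0.02,0.4],
  [-0.19,0.02,1.4],
  [-0.19,0.02,2.4],
  [-0.19,0.02,3.15],
  [-0.19,0.02,3.15],
], turn=[0.1,0.1,0.1,0.1,0.1], jaw=[-1,-1,-1,-1,-1])

```text
time: 25.45
position: [0.5845, -0.2575, 0.0196]
tool_rot: [-2.419, -1.994, 0.006]
ft_force: [-0.5, -0.4, -0.7]
grip_width: 0.461
```

Emit:
move_arm([
  [0,0,0.1],
  [0,0,0.14],
  [0,0,0.14],
], turn=[0,0,0], jaw=[-1,-1,-1])

```text
time: 25.75
position: [0.5888, -0.2593, 0.0209]
tool_rot: [2.423, 1.996, 0.001]
ft_force: [0.0, 0.1, -0.9]
grip_width: 0.46
```

```bash
python3 go.py .5873 -.2565 .0153 1.379
```

```text
t 25.75 p [ 0.5888 -0.2593  0.0209] psi 1.378 tilt 0.12 j7 -0.09 f [ 0.   0.1 -0.9] g 0.46
dp [ 0.08 -0.07  0.19] turn -0.01
```

Emit:
move_arm([
  [0.08,-0.05,0.1],
  [0.08,-0.05,0.16],
  [0.08,-0.05,0.16],
  [0.08,-0.05,0.16],
], turn=[0,0,0,0], jaw=[-1,-1,-1,-1])

```text
time: 26.15
position: [0.5872, -0.256, 0.0154]
tool_rot: [2.425, 1.997, 0.0]
ft_force: [-1.4, 2.1, 3.0]
grip_width: 0.459
```

Emit:
move_arm([
  [0,0,0.04],
  [0,0,0.04],
  [0,0,0.04],
], turn=[0,0,0], jaw=[-1,-1,-1])

```text
time: 26.45
position: [0.5873, -0.256, 0.0153]
tool_rot: [2.425, 1.997, -0.0]
ft_force: [-4.0, 2.7, 11.2]
grip_width: 0.46
```

Emit:
move_arm([
  [0,0,0],
  [0,0,0],
  [0,0,0],
  [0,0,0],
], turn=[0,0,0,0], jaw=[0.2,0.2,0.2,0.2])

```text
time: 26.85
position: [0.5867, -0.2566, 0.0131]
tool_rot: [-2.425, -1.997, 0.0]
ft_force: [0.0, -0.5, -0.4]
grip_width: 0.595
```

Emit:
move_arm([
  [0,0,-0.3],
  [0,0,-1],
  [0,0,-2.2],
  [0,0,-3],
  [0,0,-3],
], turn=[0,0,0,0,0], jaw=[0.2,0.2,0.2,0.6,1])

```text
time: 27.35
position: [0.5899, -0.2571, 0.1086]
tool_rot: [2.419, 1.993, 0.005]
ft_force: [0.3, 0.1, -0.7]
grip_width: 0.707
```

```bash
python3 go.py .44 .0055 .11 -.37
```

```text
t 27.35 p [ 0.5899 -0.2571  0.1086] psi 1.378 tilt 0.46 j7 -0.05 f [ 0.3  0.1 -0.7] g 0.707
dp [ 7.63 -6.58 -0.11] turn 20.03
```

Emit:
move_arm([
  [7.63,-6.58,0],
  [7.63,-6.58,0],
  [7.63,-6.58,0],
  [7.63,-6.58,0],
  [7.63,-6.58,0],
], turn=[8,8,8,8,8], jaw=[1,1,1,1,1])

```text
time: 27.85
position: [0.4615, -0.0377, 0.1031]
tool_rot: [-2.965, -1.039, 0.001]
ft_force: [0.7, 1.0, -0.4]
grip_width: 0.993
```

```bash
python3 go.py .44 .0055 .11 -.37
python3 - <<'E'
from h import *
for cam in("top","side"):
    ctrl.get_image(cam)
    for d in ctrl.masks_of(cam,"scoop_a"): 
        if d['confidence']>.3:print(cam,round(d['confidence'],2),np.round(d['rect']),fit(cam,SCOOP,d['region'],(-1.77,-.37),z0=.005*(d['rect'][0]>340),fityaw=True))
E
```

```text
t 27.85 p [ 0.4615 -0.0377  0.1031] psi 0.674 tilt 0.03 j7 -0.91 f [ 0.7  1.  -0.4] g 0.993
dp [ 0.34 -1.57 -0.23] turn 11.97
top 0.9 [444. 161.  46.  15.] (array([ 0.5873, -0.2543, -1.7475]), np.float64(0.897))
side 0.76 [320. 214.  25.  22.] (array([ 0.4432,  0.0042, -0.3656]), np.float64(0.902))
```

Emit:
move_arm([
  [0.37,-1.6,0],
  [0.37,-1.6,0],
  [0.37,-1.6,0],
  [0.37,-1.6,0],
  [0.37,-1.6,0],
], turn=[7.5,7.5,7.5,7.5,7.5], jaw=[1,1,1,1,1])

```text
time: 28.55
position: [0.4422, 0.0037, 0.1035]
tool_rot: [-3.141, -0.03, -0.0]
ft_force: [0.1, 0.5, -0.0]
grip_width: 0.993
```

Emit:
move_arm([
  [0,0,0],
  [0,0,0],
  [0,0,0],
  [0,0,0],
  [0,0,0],
], turn=[4.5,4.5,4.5,4.5,4.5], jaw=[1,1,1,1,1])

```text
time: 29.05
position: [0.4419, 0.0042, 0.1035]
tool_rot: [-3.088, 0.572, 0.0]
ft_force: [0.1, -0.3, 0.1]
grip_width: 0.999
```

```bash
python3 go.py .441 .005 .010 -.37
```

```text
t 29.05 p [0.4419 0.0042 0.1035] psi -0.366 tilt 0.03 j7 -2.0 f [ 0.1 -0.3  0.1] g 0.999
dp [-0.04 -0.01  3.12] turn 0.04
```

Emit:
move_arm([
  [-0.04,0,0.8],
  [-0.04,0,2],
  [-0.04,0,3],
  [-0.04,0,3.12],
  [-0.04,0,3.12],
], turn=[0,0,0,0,0], jaw=[1,1,1,1,1])

```text
time: 29.55
position: [0.44, 0.0056, 0.0097]
tool_rot: [-3.088, 0.572, 0.003]
ft_force: [0.4, -0.9, 0.4]
grip_width: 0.996
```

Emit:
move_arm([
  [0,0,0],
  [0,0,0],
  [0,0,0],
  [0,0,0],
  [0,0,0],
], turn=[0,0,0,0,0], jaw=[-1,-1,-1,-1,-1])

```text
time: 30.05
position: [0.4406, 0.0053, 0.0104]
tool_rot: [3.088, -0.574, 0.001]
ft_force: [-0.0, -0.1, -0.1]
grip_width: 0.633
```

Emit:
move_arm([
  [0,0,0],
  [0,0,0],
  [0,0,0],
  [0,0,0],
  [0,0,0],
], turn=[0,0,0,0,0], jaw=[-1,-1,-1,-1,-1])

```text
time: 30.55
position: [0.4404, 0.0054, 0.01]
tool_rot: [3.089, -0.574, -0.0]
ft_force: [-1.4, -0.0, 1.6]
grip_width: 0.463
```

Emit:
move_arm([
  [0,0,-0.4],
  [0,0,-1.4],
  [0,0,-2.8],
  [0,0,-3.6],
  [0,0,-3.6],
], turn=[0,0,0,0,0], jaw=[-1,-1,-1,-1,-1])

```text
time: 31.05
position: [0.4433, 0.0055, 0.122]
tool_rot: [3.088, -0.574, 0.012]
ft_force: [0.0, -0.7, 0.3]
grip_width: 0.463
```

```bash
python3 go.py .5405 -.3595 .12 1.379
python3 - <<'E'
from h import *
im=ctrl.get_image("side")
cv2.imwrite("pics/s3.png",im[120:240,270:420,::-1].repeat(4,0).repeat(4,1))
E
```

```text
t 31.05 p [0.4433 0.0055 0.122 ] psi -0.367 tilt 0.46 j7 -1.98 f [ 0.  -0.7  0.3] g 0.463
dp [ 7.39 10.19  0.12] turn -20.01
```

View pics/s3.png

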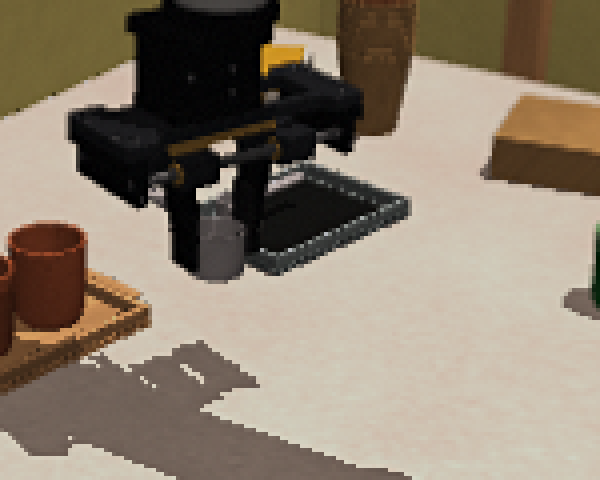

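Emit:
move_arm([
  [0.4,0.5,0],
  [1.1,1.6,0],
  [2,2.8,0],
  [2.8,3.9,0],
  [3.6,5,0],
], turn=[-1,-2.5,-4,-5.5,-7], jaw=[-1,-1,-1,-1,-1])

```text
time: 31.6
position: [0.4864, -0.1745, 0.1165]
tool_rot: [-3.116, -0.39, 0.003]
ft_force: [1.0, 0.7, -0.6]
grip_width: 0.46
```

```bash
python3 go.py .5405 -.3595 .12 1.379
```

```text
t 31.6 p [ 0.4864 -0.1745  0.1165] psi 0.249 tilt 0.15 j7 -1.13 f [ 1.   0.7 -0.6] g 0.46
dp [ 0.23  6.42 -0.13] turn -12.95
```

Emit:
move_arm([
  [0.05,1.3,0],
  [0.1,2.6,0],
  [0.15,3.9,0],
  [0.2,5.2,0],
  [0.23,6.2,0],
], turn=[-1.5,-3,-4.5,-6,-7.5], jaw=[-1,-1,-1,-1,-1])

```text
time: 32.1
position: [0.5379, -0.3543, 0.1158]
tool_rot: [-2.825, -1.368, 0.002]
ft_force: [-0.1, -0.2, -1.0]
grip_width: 0.459
```

```bash
python3 go.py .5405 -.3595 .12 1.379
```

```text
t 32.1 p [ 0.5379 -0.3543  0.1158] psi 0.902 tilt 0.16 j7 -0.34 f [-0.1 -0.2 -1. ] g 0.459
dp [-0.08  0.18 -0.14] turn -5.47
```

Emit:
move_arm([
  [0,0.1,0],
  [0,0.1,0],
  [0,0.1,0],
  [0,0.1,0],
  [0,0.1,0],
], turn=[-1.4,-2.8,-4.2,-5.4,-5.4], jaw=[-1,-1,-1,-1,-1])

```text
time: 32.6
position: [0.5403, -0.3532, 0.116]
tool_rot: [-2.43, -1.985, 0.0]
ft_force: [0.5, -0.0, -0.2]
grip_width: 0.46
```

```bash
python3 go.py .5407 -.3595 .02 1.379;python3 - <<'E'
from h import *
im=ctrl.get_image("side")
cv2.imwrite("pics/s4.png",im[110:230,290:440,::-1].repeat(4,0).repeat(4,1))
E
```

```text
t 32.6 p [ 0.5403 -0.3532  0.116 ] psi 1.37 tilt 0.19 j7 0.09 f [ 0.5 -0.  -0.2] g 0.46
dp [-0.21  0.06  3.2 ] turn -0.1
```

View pics/s4.png

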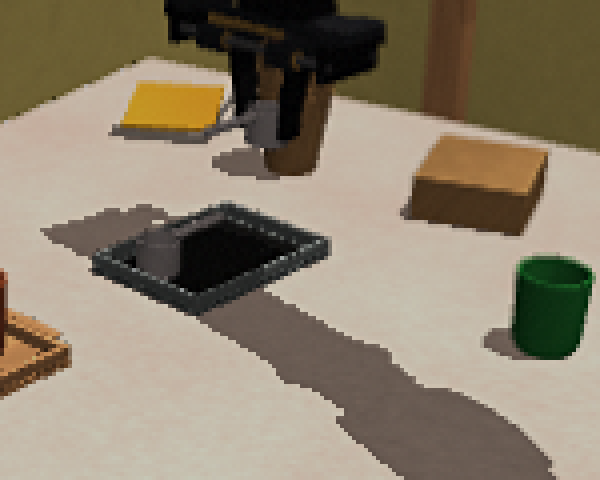

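Emit:
move_arm([
  [-0.15,0.04,0.4],
  [-0.15,0.04,1.4],
  [-0.15,0.04,2.4],
  [-0.15,0.04,3.1],
  [-0.15,0.04,3.1],
], turn=[-0.1,-0.1,-0.1,-0.1,-0.1], jaw=[-1,-1,-1,-1,-1])

```text
time: 33.15
position: [0.5382, -0.3574, 0.0203]
tool_rot: [-2.42, -1.991, 0.004]
ft_force: [-0.5, -0.2, -1.5]
grip_width: 0.462
```

Emit:
move_arm([
  [0,0,0.1],
  [0,0,0.1],
  [0,0,0.1],
], turn=[0,0,0], jaw=[-1,-1,-1])

```text
time: 33.45
position: [0.5422, -0.3592, 0.0233]
tool_rot: [2.424, 1.995, 0.001]
ft_force: [-0.3, 0.2, 0.7]
grip_width: 0.461
```

```bash
python3 go.py .5407 -.3595 .0153 1.379
```

```text
t 33.45 p [ 0.5422 -0.3592  0.0233] psi 1.378 tilt 0.13 j7 0.06 f [-0.3  0.2  0.7] g 0.461
dp [-0.02 -0.05  0.27] turn -0.02
```

Emit:
move_arm([
  [0,-0.05,0.12],
  [0,-0.05,0.24],
  [0,-0.05,0.24],
  [0,-0.05,0.24],
], turn=[0,0,0,0], jaw=[-1,-1,-1,-1])

```text
time: 33.85
position: [0.54, -0.3587, 0.015]
tool_rot: [2.425, 1.996, -0.0]
ft_force: [-0.7, -0.3, 1.7]
grip_width: 0.465
```

Emit:
move_arm([
  [0,0,0.04],
  [0,0,0.04],
  [0,0,0.04],
], turn=[0,0,0], jaw=[-1,-1,-1])

```text
time: 34.15
position: [0.54, -0.3587, 0.0149]
tool_rot: [2.425, 1.997, -0.001]
ft_force: [-2.4, 0.7, 7.6]
grip_width: 0.466
```

Emit:
move_arm([
  [0,0,0],
  [0,0,0],
  [0,0,0],
  [0,0,0],
], turn=[0,0,0,0], jaw=[0.2,0.2,0.2,0.2])

```text
time: 34.55
position: [0.5397, -0.3583, 0.0132]
tool_rot: [-2.425, -1.997, 0.0]
ft_force: [-0.1, 0.1, -0.8]
grip_width: 0.593
```

Emit:
move_arm([
  [0,0,-0.3],
  [0,0,-1],
  [0,0,-2.2],
  [0,0,-3.5],
  [0,0,-5],
], turn=[0,0,0,0,0], jaw=[0.2,0.2,0.2,0.6,1])

```text
time: 35.05
position: [0.5393, -0.358, 0.1648]
tool_rot: [-2.424, -1.997, 0.0]
ft_force: [-0.1, -0.6, -0.2]
grip_width: 0.712
```

Emit:
move_arm([
  [-1,-1,-0.5],
  [-3,-2,-0.5],
  [-4,-3,-0.5],
  [-5,-4,-0.5],
  [-5,-4,-0.5],
], turn=[0,0,0,0,0], jaw=[1,1,1,1,1])

```text
time: 35.55
position: [0.3847, -0.4898, 0.1786]
tool_rot: [-2.438, -1.981, 0.01]
ft_force: [-0.5, -0.9, 0.2]
grip_width: 0.993
```

```bash
python3 go.py
python3 - <<'E'
from h import *
im=ctrl.get_image("top")
c=cv2.resize(im[100:280,140:510,::-1],None,fx=2.1,fy=2.1,interpolation=cv2.INTER_CUBIC)
cv2.imwrite("pics/e1.png",np.minimum(c*1.6,255).astype(np.uint8))
for n,z,P in(('cup_a',.006,CUP),('scoop_a',.005,SCOOP),('tin',.008,TIN)):
    for d in ctrl.masks_of("top",n): 
        if d['confidence']>.3:print(n,round(d['confidence'],2),np.round(d['rect']),fit("top",P,d['region'],(-1.77,1.38),z0=z,fityaw=n=='scoop_a'))
E
```

```text
t 35.55 p [ 0.3847 -0.4898  0.1786] psi 1.365 tilt 0.36 j7 0.47 f [-0.5 -0.9  0.2] g 0.993
cup_a 0.96 [342. 144.  26.  28.] (array([ 0.6226, -0.0336]), np.float64(0.92))
cup_a 0.65 [467. 296.  37.  29.] (array([ 0.2572, -0.3212]), np.float64(0.946))
cup_a 0.58 [310. 139.  27.  29.] (array([0.6345, 0.0399]), np.float64(0.96))
cup_a 0.58 [451. 172.  80.  64.] (array([ 0.5795, -0.3464]), np.float64(0.188))
scoop_a 0.73 [444. 158.  49.  20.] (array([ 0.5881, -0.2544, -1.7513]), np.float64(0.89))
scoop_a 0.59 [462. 180.  43.  17.] (array([ 0.5402, -0.3608,  1.4013]), np.float64(0.905))
tin 0.59 [200. 164.  33.  32.] (array([0.5694, 0.3076]), np.float64(0.866))
```

View pics/e1.png

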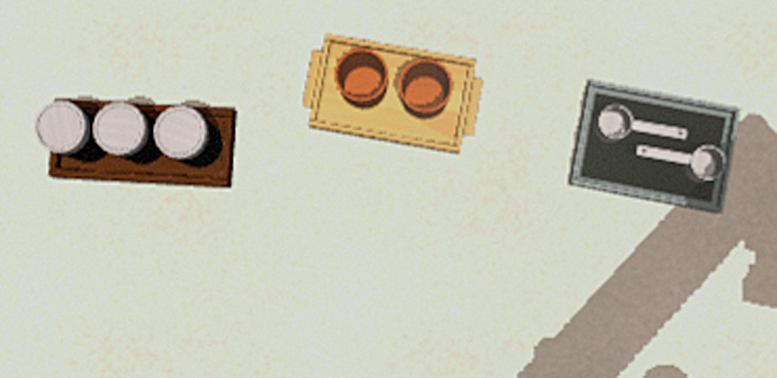

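Emit:
move_arm([
  [0,0,0],
  [0,0,0],
  [0,0,0],
], turn=[0,0,0], jaw=[1,1,1])

```text
time: 36.05
position: [0.3944, -0.4817, 0.1786]
tool_rot: [2.423, 2.0, 0.0]
ft_force: [0.9, -0.2, 0.9]
grip_width: 1.004
```

```bash
python3 -c "
from bench import ctrl;print(ctrl.close_job())"
```

```text
the job is handed in; nothing more can be done
None
```

The job is handed in after about 36 s of robot time, with everything in its place by my last top-camera check.

- **Cups:** both stand upright in the bamboo tray, about 4 cm either side of its middle. Each was lowered until the force reading showed it on the floor, then released.
- **Tin:** it stands in the rack gap within about 3 mm of the middle. The two neighbouring tins measured within about 2 mm of where they began. That was read just after the tin was released, and the arm did not go near the rack again.
- **Scoops:** both lie open side up in the grey tray with their handles opposite ways, within about 0.03 rad of lengthwise.
- **Robot:** the gripper is open and clear of everything. The green cup was not touched.

**Weaker checks:** a few network detections were false or partly hidden, such as the whole scoop tray read as a cup; I ignored them because the model fitted them poorly. I judged the scoops level and the cups upright only from how well the outlines fitted (0.89–0.96) and from the pictures, not by measuring the angle.

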